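# Set a slotted bracket against its stop and clamp it

### The job

Slide the slotted steel bracket along the bed until its upright flange sits against the red-topped stop block; press it home there for a second with about 12 N, without ramming the stop, and let go. Then turn the orange-handled clamp lever clockwise until it is firmly tight, with about 8 N on its handle, but do not wrench it. Leave the bracket seated at the stop and the other things where they are.

Things in the scene. Friction and masses are not known exactly. Their poses are not given: they have to be found in the camera images.
- bed: Dark steel bed plate fixed to the worktop, 110 (x) by 310 (y) by 12 mm, with a scale along its +x edge. Origin: centre of its underside on the worktop, z up. The bracket slides along the bed's y axis; the stop is at its +y end.
- bracket: Loose bright steel angle bracket, 0.6 to 0.94 kg. Origin: centre of the underside of its foot, lying on the oiled bed (12 mm up). Foot 50 (x) by 190 (y) by 8 mm with two 60 by 11 mm slots along y, held down loosely by two 8 mm bolts, so it can only slide along y, over 50 mm; dragging it takes 1 to 3 N. Upright flange at its +y end.
- flange (a point): Point to grasp on the bracket's upright flange: mid-thickness, mid-width, 60 mm above the foot's underside (72 mm above the worktop). The flange is 10 mm thick along y, 50 mm wide along x, its top 90 mm above the worktop. Same axes as the bracket. When seated, the part above the stop (from 43 mm up) is free on both sides.
- bracket_face (a point): Middle of the flange's outer (+y) face, 15 mm above the foot's underside: this face comes against the stop.
- stop: Rigid fixed steel stop block with a red top on the bed, 40 (x) by 24 (y) mm; its top with screw head is 31 mm above the bed (43 mm above the worktop). It marks where the flange must sit. Origin: foot of its face that looks to the bracket (-y). Seating takes more than 7 N held for half a second; over 22 N rams it.
- stop_face (a point): Point on the stop's face toward the bracket, 15 mm above the bed, axes as the bed. The bracket starts 12 to 42 mm away; when seated, bracket_face lies here.
- clamp: Clamp lever on the bolt in the slot nearer the bed's -y end; origin on its vertical axis, hub top 25 mm above that. Under it sits a washer stack of unknown thickness, so it bites after 0.1 to 1.5 rad. Clockwise from above it sinks 4 mm per rad and takes 2 to 3 N at the handle until it bites, then about 20 N more per rad. It stays where left.
- lever_grip (a point): Orange upright round handle at the lever's end, 16 mm diameter, 70 mm from the turning axis. This point is 46 mm above the clamp's origin (71 to 72 mm above the worktop at the start), 16 mm below the handle's top; the arm under it tops out 22 mm below this point. Firmly tight: 6 to 9 N sideways on the handle (with the 2 to 3 N drag); pushing on past 10 N wrenches it.
- flush_cutter: Bystander: small cutter with red and black handles, 96 by 61 by 12 mm, loose; origin at its underside centre.
- gear_a: Bystander: orange printed gear, 41 mm diameter, 14 mm high, loose; origin at its underside centre.
- nozzle_jar: Bystander: small clear jar with a black lid, 45 mm diameter, 43 mm high, loose; origin at its underside centre.
- caliper: Bystander: digital caliper lying flat, 70 by 195 by 16 mm, loose; origin at its underside centre.
- blue_can: Bystander: tall blue and white spray can, 53 mm diameter, 284 mm high, loose and standing; origin at its underside centre.
Things that resemble listed ones, but are neither listed nor needed, are in the scene too. Leave any turquoise look-alike of the bracket alone.

How it is judged:
By the outcome, as a careful person would: the job done as asked, in the order asked, and still so for the second after the job is handed in, with the robot touching nothing.
It also fails if it takes over 70 s, if anything falls off the work surface, if the arm or the gripper's body presses on something with over 40 N, if the wrist force passes 120 N, or if a joint passes its speed limit or range.

### The arm

A 6-joint arm with a two-finger parallel gripper is mounted at the origin on a cart in front of the work surface, level with it; the furniture and walls round the work are solid. World frame = base frame: x ahead of the robot, y to its left, z up, the work surface at z = 0. Lengths are in m, angles in rad, forces in N, time in s.
With the tool pointing down it reaches from about 0.375 to 0.975 m from the base axis. Payload 3.8 kg.
Tool frame: the origin (TCP) lies midway between the tips of the shut fingers; the grasp point (between the pads) lies 19 mm behind it (bot.grip_point_offset is the z of the grasp point in the tool frame, in m); z points along the fingers, y is the line along which they close (so a half turn about z gives the same grasp; the last joint's range is limited). The gripper opens to 85 mm and grips with 20 to 120 N. Pads are 22 mm wide; open, the fingers measure 114 mm over their backs; the gripper's body (76 mm by 85 mm) begins 54 mm behind the grasp point. The pads swing forward as they close: fully open they stand 13 mm farther back than shut.
Start: joints at [1.278, 0.264, 1.604, -0, 1.274, -0.037], TCP at [0.171, 0.653, 0.231] pointing down, gripper open.
Joint ranges: [-2.63, 2.63], [-0.94, 2.18], [0.31, 2.57], [-1.31, 4.45], [0, 2.66], [-2.55, 2.55]. Speed limits (rad/s): [2.57, 2.57, 3.14, 3.14, 3.14, 3.14].

### API

Orientations are given as a rotation vector (axis times angle).
In Python, from workcell import sensors, optics, order, bot gives the robot as it stands.
- The arm moves only by the tool play_rows, never from a script. Its argument "commands" is a list of rows, each a list of 6 numbers: the shift along the tool's x, y, z in cm, then the turn, a rotation vector about the tool's x, y, z in rad. In form: [[dx, dy, dz, wx, wy, wz], ...]. A call has 1 to 5 rows; each row shifts and turns the commanded pose from where the row before left it, along the tool's axes as they then stand; what a row does not reach is not made up. A row lasts 1/12 s, in which the tool goes at most 41.7 mm and 7.16 degrees, less where a joint would pass 70% of its speed; a pose out of reach is approached as far as the arm can. A call with a gripper value outside its range is refused whole. "grip" is the closure, from 0 (fully open) to 1 (shut), set as the call begins (left out, the last holds). The fingers move at their own pace and stop on an object; "force" is the grip in N (left out, the last holds). Time passes only in rows, so rows that do not move let the fingers close. It gives the time, the measured TCP pose, the force, the opening and the grip force at its end, in the units of the state.
- sensors.read_state(): the state, without advancing time (a new reading comes with each control period).
- optics.read_camera(name): name is "scene" or "side" or "wrist"; returns the picture (420x560x3 uint8, red, green, blue); there is no depth.
- optics.camera_info(name): a dict with "mtx" (3x3 intrinsics, pixels), "R" (3x3) and "t" (3): a world point X has camera coordinates R X + t. Camera axes: x right, y down, z forward; pixel columns grow to the right and rows downward; lengths in m; the calibration is good to about 2 mm. A picture is of the moment at which its call begins: read the wrist's pose just before it. camera_info takes no time and is no camera call; for the wrist camera it gives the pose at the moment of the call.
- order.finish_job(): hands the job in; it is judged then, once.
The state is a dict: "time": time; "q": joint angles; "joint_vel": joint speeds; "joint_torque": joint torques, N m; "tool_pos": TCP position; "tcp_rot": TCP orientation; "wrist_force": force on the tool from outside, world axes, zero at the start; "torque": the same for the moment, N m; "width": opening from 0.0 (shut) to 1.0 (fully open); "grip_force": force on a finger pad.
Only numpy, scipy, OpenCV 4.12 (cv2) and the standard library are available. Lean on these libraries where they do the work, as an engineer would, in place of code of your own. Each camera call takes 0.05 s, during which the arm holds its last target. There are 200 camera calls.

## Working session

There is one attempt and no reset: what is moved stays moved. The work goes in short steps, Python scripts to look and compute and a tool call to move; the robot and the scene stay as the last step left them, time stands still between calls to the robot, and variables do not carry over. Pictures are saved under pics/ and viewed, at most 10 in all, crops included, and the job is handed in when it is done.

Besides the shell and the picture viewer there is one more tool, called after "Request:" by a JSON object that holds its "name" and its "arguments", one argument or row to a line. play_rows: Moves the arm, as the interface text tells. Its arguments: {"type":"object","properties":{"commands":{"type":"array","items":{"type":"array","items":{"type":"number"}}},"grip":{"type":"number"},"force":{"type":"number"}},"required":["commands"]}

```bash
mkdir -p pics
cat > h.py <<'E'
from workcell import sensors, optics, order, bot
import numpy as np, cv2
def snap(n,f):
    im=optics.read_camera(n); cv2.imwrite('pics/'+f,im[:,:,::-1]); return im
def ray(n,u,v,z,info=None):
    i=info or optics.camera_info(n); R=np.array(i['R']);t=np.array(i['t']);K=np.array(i['mtx'])
    c=-R.T@t; d=R.T@np.linalg.inv(K)@[u,v,1]; return (c+d*(z-c[2])/d[2]).round(4)
def proj(n,X):
    i=optics.camera_info(n); p=np.array(i['mtx'])@(np.array(i['R'])@X+np.array(i['t'])); return (p[:2]/p[2]).round(1)
E
python3 - <<'E'
from h import *
a=snap('scene','s0.png');b=snap('side','d0.png');c=snap('wrist','w0.png')
s=sensors.read_state();print({k:np.round(v,3) for k,v in s.items()})
for n in('scene','side','wrist'):
    i=optics.camera_info(n);print(n,(-np.array(i['R']).T@i['t']).round(3))
E
```

```text
{'time': np.float64(0.15), 'q': array([ 1.278,  0.265,  1.605,  0.   ,  1.274, -0.037]), 'joint_vel': array([-0.001, -0.001, -0.005, -0.001, -0.001, -0.001]), 'joint_torque': array([-1.0000e-03, -5.1591e+01, -3.6796e+01, -0.0000e+00,  8.0000e-03,
       -0.0000e+00]), 'tool_pos': array([0.171, 0.652, 0.23 ]), 'tcp_rot': array([-4.010e-01, -3.116e+00,  3.000e-03]), 'wrist_force': array([0.299, 0.123, 0.282]), 'torque': array([-0.046,  0.02 ,  0.053]), 'grip_force': np.float64(0.0), 'width': np.float64(1.001)}
scene [-0.17   0.907  1.123]
side [0.304 0.84  0.691]
wrist [0.097 0.672 0.372]
```

View pics/s0.png

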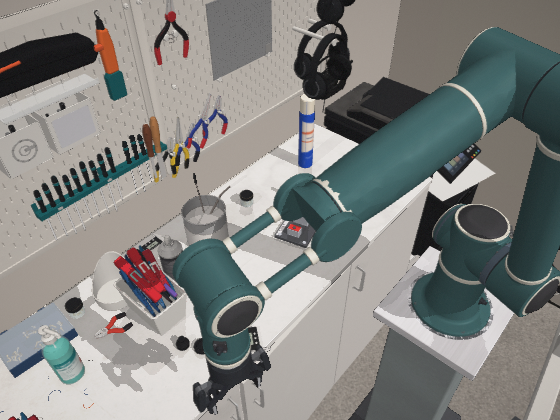

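View pics/d0.png

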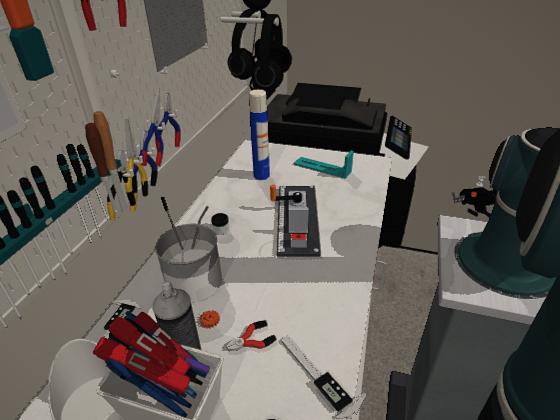

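The side view shows the bed at about (298,220), with the red-topped stop at (299,237) and the orange handle at (273,192). Possible confusions:
- **Bracket:** the grey one on the bed at (300,215), or the turquoise look-alike at (335,163).
- **Orange handle:** the lever handle at (273,192), or the orange gear at (208,319).

I choose the grey bracket on the bed and the handle at (273,192), and will check both in a crop.

Run:
```python
from h import *
im=cv2.imread('pics/d0.png')[170:270,245:350]
cv2.imwrite('pics/d0c.png',cv2.resize(im,None,fx=6,fy=6,interpolation=cv2.INTER_CUBIC)[:600])
for u,v,z in[(299,237,.04),(273,187,.088),(300,195,.05),(278,254,.012),(321,256,.012),(287,186,.012),(315,186,.012)]:print(u,v,ray('side',u,v,z))
```

```text
299 237 [0.4922 0.0925 0.04  ]
273 187 [ 0.6003 -0.0383  0.088 ]
300 195 [ 0.5328 -0.0741  0.05  ]
278 254 [0.5339 0.1372 0.012 ]
321 256 [0.4303 0.1155 0.012 ]
287 186 [ 0.5974 -0.1657  0.012 ]
315 186 [ 0.5141 -0.1882  0.012 ]
```

View pics/d0c.png

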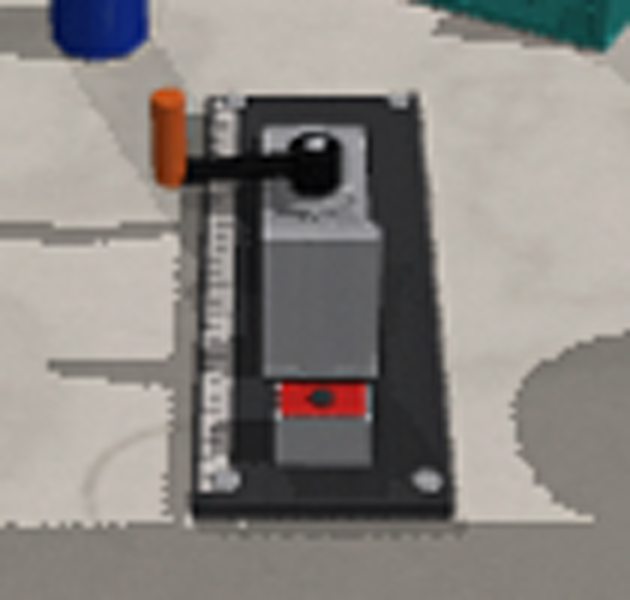

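The crop confirms it: grey bracket on the dark bed, red stop top at the near end, orange handle out on the bed's +x side, and the turquoise bracket well apart. I'll move the wrist camera above the bed.

Request:
{"name": "play_rows", "arguments": {
  "commands": [
    [-2.7,-2.65,-1,0,0,0],
    [-2.7,-2.65,-1,0,0,0],
    [-2.7,-2.65,-1,0,0,0],
    [-2.7,-2.65,-1,0,0,0],
    [-2.7,-2.65,-1,0,0,0]
  ],
  "grip": 1
}}

```text
time: 0.57
tool_pos: [0.2682, 0.4889, 0.2811]
tcp_rot: [-0.4, -3.116, 0.001]
wrist_force: [0.9, 0.3, -0.9]
width: 0.3
grip_force: 0.0
```

Request:
{"name": "play_rows", "arguments": {
  "commands": [
    [-2.7,-2.65,-1,0,0,0],
    [-2.7,-2.65,-1,0,0,0],
    [-2.7,-2.65,-1,0,0,0],
    [-2.7,-2.65,-1,0,0,0],
    [-2.7,-2.65,-1,0,0,0]
  ]
}}

```text
time: 0.98
tool_pos: [0.3653, 0.3265, 0.3316]
tcp_rot: [-0.4, -3.116, 0.0]
wrist_force: [0.9, 0.0, 0.1]
width: 0.002
grip_force: 0.0
```

Request:
{"name": "play_rows", "arguments": {
  "commands": [
    [-2.7,-2.65,-0.5,0,0,0],
    [-2.7,-2.65,0,0,0,0],
    [-2.7,-2.65,0,0,0,0],
    [-2.7,-2.65,0,0,0,0],
    [-2.7,-2.65,0,0,0,0]
  ]
}}

```text
time: 1.4
tool_pos: [0.4624, 0.1642, 0.3363]
tcp_rot: [0.401, 3.116, 0.0]
wrist_force: [1.1, 0.5, -0.3]
width: 0.001
grip_force: 0.0
```

Request:
{"name": "play_rows", "arguments": {
  "commands": [
    [-2.7,-2.65,0,0,0,0],
    [-2.7,-2.65,0,0,0,0],
    [-2.7,-2.65,0,0,0,0],
    [-2.7,-2.65,0,0,0,0],
    [0,0,0,0,0,-0.117]
  ]
}}

```text
time: 1.82
tool_pos: [0.542, 0.0305, 0.3355]
tcp_rot: [0.225, 3.133, -0.005]
wrist_force: [-0.7, 0.4, -0.3]
width: -0.004
grip_force: 0.0
```

Request:
{"name": "play_rows", "arguments": {
  "commands": [
    [0,0,0,0,0,-0.117],
    [0,0,0,0,0,-0.117],
    [0,0,0,0,0,-0.117],
    [0,0,0,0,0,0],
    [0,0,0,0,0,0]
  ]
}}

```text
time: 2.23
tool_pos: [0.5395, 0.0361, 0.336]
tcp_rot: [0.328, -3.124, -0.0]
wrist_force: [0.1, -0.4, 1.0]
width: -0.002
grip_force: 0.0
```

Run:
```python
from h import *
s=sensors.read_state();print(s['tool_pos'],s['tcp_rot'],s['q'])
i=optics.camera_info('wrist');np.savez('w1.npz',**{k:np.array(i[k]) for k in('mtx','R','t')})
c=snap('wrist','w1.png')
print((-np.array(i['R']).T@i['t']).round(3))
print(ray('side',261,179,0))
```

```text
[0.5395116  0.03607725 0.33596875] [ 3.27525090e-01 -3.12389190e+00 -5.64739046e-05] [ 2.07125478e-02 -3.94933535e-02  1.74910586e+00 -1.26361428e-05
  1.43255910e+00 -1.75900913e+00]
[0.465 0.02  0.477]
[ 0.6954 -0.2015  0.    ]
```

View pics/w1.png

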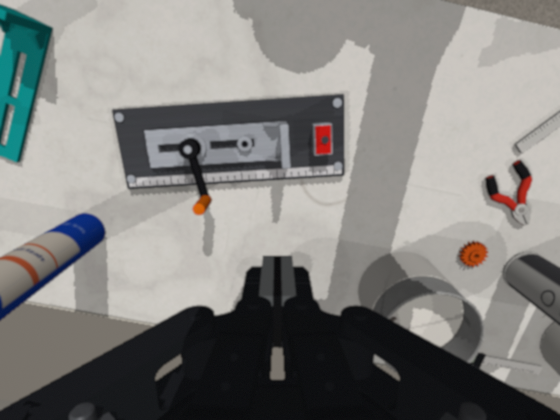

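The wrist view shows the bed centred at about (233,145), stop top at (322,139), flange top edge at (285,146), hub at (190,149), handle at (202,204), and the can out to the left. I'll compute positions from these, using a crop for the edges.

Run:
```python
from h import *
i=dict(np.load('w1.npz'));im=cv2.imread('pics/w1.png');r=lambda u,v,z:ray('',u,v,z,i)
h=cv2.cvtColor(im,cv2.COLOR_BGR2HSV)
def seg(lo,hi,x0,x1,y0,y1):
    m=cv2.inRange(h,lo,hi)[y0:y1,x0:x1];v,u=np.nonzero(m);return u+x0,v+y0
u,v=seg((0,170,120),(4,255,255),300,345,110,170);print('red',u.min(),u.max(),v.min(),v.max());
red=r(u.mean()+.0,v.mean(),.041);print('red c',red)
u,v=seg((5,150,100),(18,255,255),180,225,185,225);print('or',u.min(),u.max(),v.min(),v.max(),r(u.mean(),v.mean(),.072))
for n,p in dict(c1=(120,117),c2=(338,103),c3=(337,168),c4=(132,180)).items():print('bolt',n,r(*p,.014))
for p in [(113,110),(344,94),(344,174),(128,189)]:print('corner',r(*p,.012))
print('hub',r(190,149,.05));print('bolt2',r(244,144,.03))
print('flange top',r(281,124,.09),r(289,124,.09),r(282,167,.09),r(290,167,.09))
c=cv2.resize(im[85:225,105:355],None,fx=3.2,fy=3.2,interpolation=cv2.INTER_CUBIC);cv2.imwrite('pics/w1c.png',c)
```

```text
red 316 329 126 152
red c [0.4938 0.086  0.041 ]
or 193 209 195 213 [ 0.6015 -0.0474  0.072 ]
bolt c1 [ 0.5235 -0.1801  0.014 ]
bolt c2 [0.4464 0.0984 0.014 ]
bolt c3 [0.5299 0.1194 0.014 ]
bolt c4 [ 0.6059 -0.1575  0.014 ]
corner [ 0.5167 -0.1907  0.012 ]
corner [0.4338 0.1035 0.012 ]
corner [0.5364 0.1317 0.012 ]
corner [ 0.6208 -0.1628  0.012 ]
hub [ 0.5399 -0.0756  0.05  ]
bolt2 [ 0.5222 -0.0116  0.03  ]
flange top [0.4843 0.0292 0.09  ] [0.4824 0.0379 0.09  ] [0.5313 0.0405 0.09  ] [0.5294 0.0496 0.09  ]
```

View pics/w1c.png

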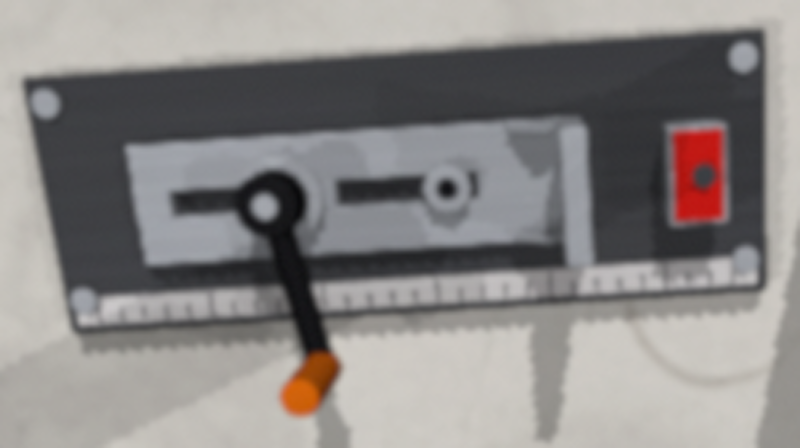

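Measured, with bed yaw about 15.4°:
- Gap to the stop is about 32 mm, within the 12–42 mm given.
- The hub is 68 mm from the handle, against 70 mm expected.

I'll push the flange's inner face low down with the shut fingers.

Request:
{"name": "play_rows", "arguments": {
  "commands": [
    [0,0,0,0,0,-0.06],
    [3.0,-1.9,0,0,0,0],
    [0,0,4,0,0,0],
    [0,0,4,0,0,0],
    [0,0,4,0,0,0]
  ]
}}

```text
time: 2.7
tool_pos: [0.5165, 0.0095, 0.2164]
tcp_rot: [-0.421, 3.109, -0.001]
wrist_force: [0.1, -0.9, 0.0]
width: -0.0
grip_force: 0.0
```

Request:
{"name": "play_rows", "arguments": {
  "commands": [
    [0,0,4,0,0,0],
    [0,0,4,0,0,0],
    [0,0,3,0,0,0],
    [0,0,0,0,0,0],
    [0,0,0,0,0,0]
  ]
}}

```text
time: 3.12
tool_pos: [0.5141, 0.01, 0.1047]
tcp_rot: [0.424, -3.108, -0.001]
wrist_force: [-0.0, -1.3, 0.6]
width: 0.002
grip_force: 0.0
```

Run:
```python
from h import *
s=sensors.read_state();print(s['tool_pos'],s['tcp_rot'],s['wrist_force'])
c=snap('wrist','w2.png')
d=snap('side','d2.png');cv2.imwrite('pics/both2.png',np.hstack([c[60:360,140:440],cv2.resize(d[170:270,250:350],(500,500))[100:400]])[:,:,::-1])
```

```text
[0.514102   0.0099644  0.10474276] [ 4.23568937e-01 -3.10815729e+00 -1.24893880e-03] [-0.00133423 -1.26857904  0.62692445]
```

View pics/both2.png

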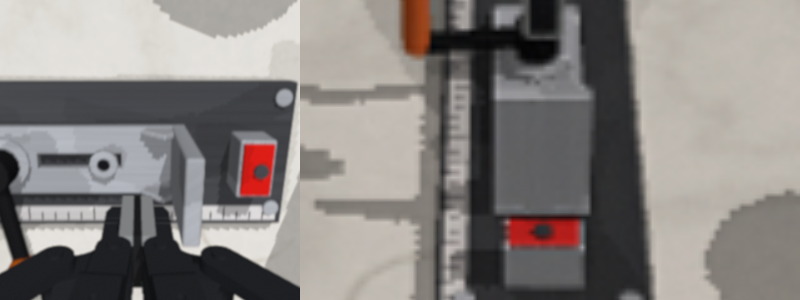

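The shut fingers stand on the inner side of the flange (fingers at about x=140, flange at 185 in the left crop), with free space in front. I'll lower them and push slowly.

Request:
{"name": "play_rows", "arguments": {
  "commands": [
    [0,0,2,0,0,0],
    [0,0,2,0,0,0],
    [0,0,1.2,0,0,0],
    [0,0,0,0,0,0],
    [0,0,0,0,0,0]
  ]
}}

```text
time: 3.63
tool_pos: [0.5168, 0.0098, 0.0555]
tcp_rot: [-0.426, 3.111, -0.0]
wrist_force: [-0.3, -0.0, -0.0]
width: -0.004
grip_force: 0.0
```

Request:
{"name": "play_rows", "arguments": {
  "commands": [
    [0,0.3,0,0,0,0],
    [0,0.3,0,0,0,0],
    [0,0.3,0,0,0,0],
    [0,0.2,0,0,0,0],
    [0,0,0,0,0,0]
  ]
}}

```text
time: 4.05
tool_pos: [0.5133, 0.0208, 0.0549]
tcp_rot: [-0.427, 3.111, -0.0]
wrist_force: [-0.1, -0.3, 0.0]
width: -0.002
grip_force: 0.0
```

Request:
{"name": "play_rows", "arguments": {
  "commands": [
    [0,0.2,0,0,0,0],
    [0,0.2,0,0,0,0],
    [0,0.2,0,0,0,0],
    [0,0.2,0,0,0,0],
    [0,0.2,0,0,0,0]
  ]
}}

```text
time: 4.47
tool_pos: [0.5103, 0.0301, 0.0543]
tcp_rot: [-0.426, 3.112, -0.0]
wrist_force: [1.3, -1.4, 0.6]
width: 0.002
grip_force: 0.9
```

Request:
{"name": "play_rows", "arguments": {
  "commands": [
    [0,0.2,0,0,0,0],
    [0,0.2,0,0,0,0],
    [0,0.2,0,0,0,0],
    [0,0.2,0,0,0,0],
    [0,0,0,0,0,0]
  ]
}}

```text
time: 4.88
tool_pos: [0.5078, 0.0382, 0.0541]
tcp_rot: [0.426, -3.112, -0.001]
wrist_force: [-0.0, -0.0, -0.6]
width: 0.0
grip_force: 0.1
```

Run:
```python
from h import *
s=sensors.read_state();print(s['tool_pos'],s['wrist_force'])
c=snap('wrist','w3.png')
d=snap('side','d3.png');cv2.imwrite('pics/both3.png',np.hstack([c[60:360,140:440],cv2.resize(d[170:270,250:350],(500,500))[100:400]])[:,:,::-1])
```

```text
[0.50778832 0.03820358 0.05413399] [-0.03580266 -0.0110497  -0.6162113 ]
```

View pics/both3.png

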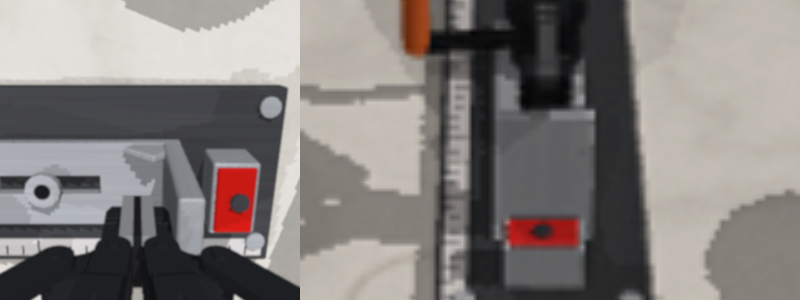

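The bracket is moving ahead of the fingers, with some gap left to the stop (flange at 180, stop at 225 in the left crop). I'll continue, slower.

Request:
{"name": "play_rows", "arguments": {
  "commands": [
    [0,0.2,0,0,0,0],
    [0,0.2,0,0,0,0],
    [0,0.2,0,0,0,0],
    [0,0.1,0,0,0,0],
    [0,0.1,0,0,0,0]
  ]
}}

```text
time: 5.4
tool_pos: [0.5058, 0.0455, 0.0542]
tcp_rot: [0.426, -3.112, 0.0]
wrist_force: [-0.4, -0.9, -1.2]
width: -0.0
grip_force: 0.8
```

Request:
{"name": "play_rows", "arguments": {
  "commands": [
    [0,0.08,0,0,0,0],
    [0,0.08,0,0,0,0],
    [0,0.08,0,0,0,0],
    [0,0.08,0,0,0,0],
    [0,0.08,0,0,0,0]
  ]
}}

```text
time: 5.82
tool_pos: [0.5049, 0.0493, 0.0543]
tcp_rot: [-0.426, 3.113, -0.0]
wrist_force: [0.3, -2.0, -1.1]
width: 0.002
grip_force: 0.8
```

Run:
```python
from h import *
s=sensors.read_state();print(s['tool_pos'],s['wrist_force'])
i=optics.camera_info('wrist')
c=snap('wrist','w4.png')
# red region left edge & flange: scan row of stop-top centre
h=cv2.cvtColor(c[:,:,::-1].copy(),cv2.COLOR_BGR2HSV)
m=cv2.inRange(h,(0,170,100),(4,255,255));v,u=np.nonzero(m[80:320,250:420]);u=u+250;v=v+80
print('red',ray('',u.mean(),v.mean(),.041,i),u.min(),u.max(),v.min(),v.max())
for vv in (200,220,240,260):print(vv,c[vv,296:372:2].mean(1).astype(int))
```

```text
[0.50487043 0.04929056 0.05428262] [ 0.34949183 -2.0481225  -1.05469244]
red [0.4901 0.0865 0.041 ] 336 373 228 290
200 [116 116 116 116 116 116 116 115 115 115 115 106  71  56  57  58  58  58
  58  58  59  60  61  61  61  61  61  61  61  61  62  62  61  62  62  62
  62  61]
220 [135 127 120 106  80  83 105 120 127 127 129 130 131 132 132 124  95 107
 125 129 130 131 131 131 131 130 130 129 129 129 129 129 130 129 129 128
 128 128]
240 [150 122 119  97  68  66  66  67  82 108 122 128 129 132 131 130 132 132
 132 130 118  88  80  80  78  80  79  80  79  79  79  78  79  79  79  79
  79  78]
260 [119 120 116  90  71  65  66  66  66  67  71 115 156 179 183 184 182 181
 184 185 184 182 182 177 144  86  61  57  63  65  64  65  64  65  64  75
  82  85]
```

Request:
{"name": "play_rows", "arguments": {
  "commands": [
    [0,0.08,0,0,0,0],
    [0,0.08,0,0,0,0],
    [0,0.06,0,0,0,0],
    [0,0.06,0,0,0,0]
  ]
}}

```text
time: 6.2
tool_pos: [0.5042, 0.0519, 0.0543]
tcp_rot: [-0.426, 3.112, -0.0]
wrist_force: [1.3, -3.3, -1.5]
width: -0.003
grip_force: 2.1
```

Request:
{"name": "play_rows", "arguments": {
  "commands": [
    [0,0.05,0,0,0,0],
    [0,0.05,0,0,0,0],
    [0,0.05,0,0,0,0],
    [0,0.05,0,0,0,0]
  ]
}}

```text
time: 6.53
tool_pos: [0.5041, 0.0524, 0.0544]
tcp_rot: [-0.428, 3.112, -0.004]
wrist_force: [2.6, -8.7, -0.5]
width: -0.003
grip_force: 4.7
```

Request:
{"name": "play_rows", "arguments": {
  "commands": [
    [0,0.05,0,0,0,0],
    [0,0.05,0,0,0,0],
    [0,0.05,0,0,0,0]
  ]
}}

```text
time: 6.78
tool_pos: [0.504, 0.0528, 0.0544]
tcp_rot: [-0.429, 3.111, -0.007]
wrist_force: [2.9, -14.9, -1.6]
width: 0.001
grip_force: 7.3
```

It's in contact with stiffness about 4 N/mm, and the force is now 15 N. I'll ease to 12 N and hold.

Request:
{"name": "play_rows", "arguments": {
  "commands": [
    [0,-0.06,0,0,0,0],
    [0,0,0,0,0,0],
    [0,0,0,0,0,0],
    [0,0,0,0,0,0],
    [0,0,0,0,0,0]
  ]
}}

```text
time: 7.2
tool_pos: [0.504, 0.0527, 0.0544]
tcp_rot: [-0.428, 3.112, -0.005]
wrist_force: [1.5, -10.9, -0.7]
width: -0.001
grip_force: 5.2
```

Request:
{"name": "play_rows", "arguments": {
  "commands": [
    [0,0,0,0,0,0],
    [0,0,0,0,0,0],
    [0,0,0,0,0,0],
    [0,0,0,0,0,0],
    [0,0,0,0,0,0]
  ]
}}

```text
time: 7.62
tool_pos: [0.504, 0.0527, 0.0544]
tcp_rot: [-0.428, 3.112, -0.005]
wrist_force: [1.7, -10.0, -0.7]
width: 0.001
grip_force: 5.2
```

Request:
{"name": "play_rows", "arguments": {
  "commands": [
    [0,0,0,0,0,0],
    [0,0,0,0,0,0],
    [0,0,0,0,0,0],
    [0,0,0,0,0,0],
    [0,0,0,0,0,0]
  ]
}}

```text
time: 8.03
tool_pos: [0.504, 0.0527, 0.0544]
tcp_rot: [-0.428, 3.112, -0.005]
wrist_force: [1.6, -10.6, -0.9]
width: -0.001
grip_force: 5.2
```

Request:
{"name": "play_rows", "arguments": {
  "commands": [
    [0,0.03,0,0,0,0],
    [0,0,0,0,0,0],
    [0,0,0,0,0,0],
    [0,0,0,0,0,0],
    [0,0,0,0,0,0]
  ]
}}

```text
time: 8.45
tool_pos: [0.5041, 0.0527, 0.0544]
tcp_rot: [-0.428, 3.111, -0.006]
wrist_force: [2.5, -11.6, -1.4]
width: -0.002
grip_force: 5.8
```

Request:
{"name": "play_rows", "arguments": {
  "commands": [
    [0,0,0,0,0,0],
    [0,0,0,0,0,0],
    [0,0,0,0,0,0],
    [0,0,0,0,0,0],
    [0,0,0,0,0,0]
  ]
}}

```text
time: 8.87
tool_pos: [0.504, 0.0527, 0.0544]
tcp_rot: [-0.428, 3.111, -0.006]
wrist_force: [1.9, -11.6, -1.7]
width: -0.003
grip_force: 5.8
```

Request:
{"name": "play_rows", "arguments": {
  "commands": [
    [0,0,0,0,0,0],
    [0,0,0,0,0,0],
    [0,-0.1,0,0,0,0],
    [0,-0.3,0,0,0,0],
    [0,-0.6,0,0,0,0]
  ]
}}

```text
time: 9.28
tool_pos: [0.5058, 0.0457, 0.0543]
tcp_rot: [0.426, -3.112, -0.002]
wrist_force: [0.3, -0.5, -0.5]
width: 0.001
grip_force: 0.0
```

Request:
{"name": "play_rows", "arguments": {
  "commands": [
    [0,0,-3,0,0,0],
    [0,0,-4,0,0,0],
    [0,0,-4,0,0,0],
    [0,0,0,0,0,0]
  ]
}}

```text
time: 9.62
tool_pos: [0.5119, 0.0459, 0.1733]
tcp_rot: [-0.424, 3.098, -0.001]
wrist_force: [2.1, 0.7, 1.2]
width: -0.0
grip_force: 0.0
```

Run:
```python
from h import *
s=sensors.read_state();print(s['tool_pos'],s['wrist_force'],s['q'])
i=optics.camera_info('wrist');np.savez('w5.npz',**{k:np.array(i[k]) for k in('mtx','R','t')})
c=snap('wrist','w5.png')
d=snap('side','d5.png');cv2.imwrite('pics/both5.png',np.hstack([c[20:320,20:420],cv2.resize(d[170:270,250:350],(500,500))[100:400,50:450]])[:,:,::-1])
```

```text
[0.51188517 0.04590292 0.17328789] [2.1236211  0.66360861 1.18500006] [ 4.04175366e-02 -6.49587377e-03  2.01808628e+00  9.02971878e-04
  1.11514318e+00 -1.80300802e+00]
```

View pics/both5.png

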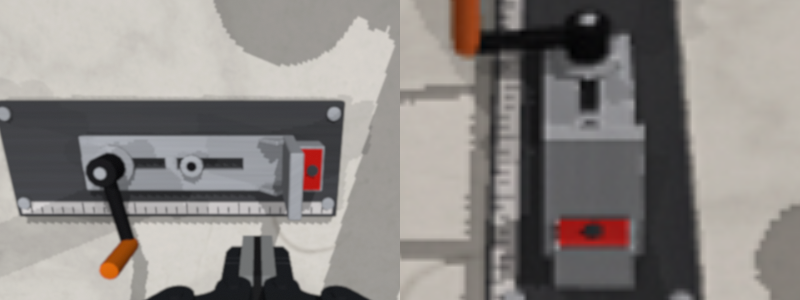

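The bracket is seated: the flange at 295 touches the stop at 312 in the left crop. The hub is at full-image (121,192), the handle top at (129,290) and the handle foot at (150,263).

Run:
```python
from h import *
i=dict(np.load('w5.npz'));im=cv2.imread('pics/w5.png')
h=cv2.cvtColor(im,cv2.COLOR_BGR2HSV);m=cv2.inRange(h,(5,150,100),(18,255,255))[240:320,90:190]
v,u=np.nonzero(m);p=ray('',u.mean()+90,v.mean()+240,.070,i)
print('handle',p,ray('',129,289,.088,i),ray('',150,264,.052,i));hub=ray('',122,191,.05,i);print('hub',hub,ray('',126,191,.045,i))
d=(p-hub)[:2];print(np.hypot(*d),np.degrees(np.arctan2(d[1],d[0])))
```

```text
handle [ 0.6012 -0.0472  0.07  ] [ 0.5999 -0.0471  0.088 ] [ 0.5965 -0.0446  0.052 ]
hub [ 0.5384 -0.0772  0.05  ] [ 0.5395 -0.0759  0.045 ]
0.0695977011114591 25.534132991647596
```

Hub is at (0.5395, −0.076) and handle at (0.602, −0.047), radius 69 mm. I'll go to the handle's counter-clockwise side, above it first.

Request:
{"name": "play_rows", "arguments": {
  "commands": [
    [0,0,0,0,0,-0.08],
    [0,0,0,0,0,-0.085],
    [-2.1,-3.2,0,0,0,0],
    [-2.1,-3.2,0,0,0,0],
    [0,-2.7,0,0,0,0]
  ]
}}

```text
time: 10.13
tool_pos: [0.5847, -0.0191, 0.1625]
tcp_rot: [-0.684, 3.066, 0.001]
wrist_force: [0.7, -0.7, 0.7]
width: 0.001
grip_force: 0.0
```

Request:
{"name": "play_rows", "arguments": {
  "commands": [
    [0,0,0,0,0,0],
    [0,0,0,0,0,0],
    [0,0,0,0,0,0]
  ]
}}

```text
time: 10.38
tool_pos: [0.5809, -0.019, 0.1623]
tcp_rot: [0.679, -3.063, -0.003]
wrist_force: [-0.1, -1.0, -0.2]
width: -0.002
grip_force: 0.0
```

Request:
{"name": "play_rows", "arguments": {
  "commands": [
    [-0.7,-0.3,3,0,0,0],
    [0,0,3,0,0,0],
    [0,0,2.5,0,0,0],
    [0,0,1.9,0,0,0],
    [0,0,0,0,0,0]
  ]
}}

```text
time: 10.8
tool_pos: [0.5845, -0.0175, 0.0547]
tcp_rot: [0.681, -3.056, -0.005]
wrist_force: [-1.0, 0.3, -1.5]
width: 0.003
grip_force: 0.0
```

Request:
{"name": "play_rows", "arguments": {
  "commands": [
    [0,-0.2,0,0,0,0],
    [0,-0.2,0,0,0,0],
    [0,-0.15,0,0,0,0],
    [0,-0.15,0,0,0,0],
    [0,0,0,0,0,0]
  ]
}}

```text
time: 11.22
tool_pos: [0.5945, -0.0257, 0.062]
tcp_rot: [-0.68, 3.064, -0.002]
wrist_force: [0.1, -0.2, -0.2]
width: -0.001
grip_force: 0.0
```

```bash
cat >> h.py <<'E'
def st(hub=np.array([.5395,-.0762])):
    from scipy.spatial.transform import Rotation as Ro
    s=sensors.read_state();R=Ro.from_rotvec(s['tcp_rot']).as_matrix()
    print('t',round(s['time'],2),'pos',s['tool_pos'].round(4),'hub in tool mm',((R.T@(np.r_[hub,s['tool_pos'][2]]-s['tool_pos']))*1e3).round(1)[:2],'F tool',(R.T@s['wrist_force']).round(1),'yaw_y',np.degrees(np.arctan2(R[1,1],R[0,1])).round(1),'q',s['q'].round(2))
E
python3 -c "
from h import *
st();c=snap('wrist','w6.png');d=snap('side','d6.png');cv2.imwrite('pics/both6.png',np.hstack([c[20:320,100:440],cv2.resize(d[170:270,250:350],(500,500))[50:350,50:450]])[:,:,::-1])"
```

```text
t 11.22 pos [ 0.5945 -0.0257  0.062 ] hub in tool mm [ 71.2 -22.4] F tool [-0.  -0.3  0.2] yaw_y 115.0 q [-0.09  0.27  1.93 -0.    0.94 -2.09]
```

View pics/both6.png

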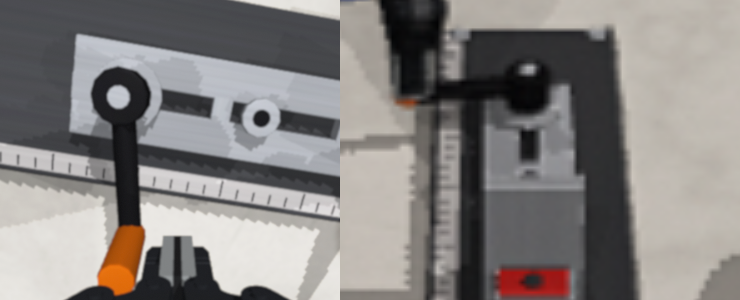

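The fingers are right beside the orange handle (handle at 120, fingers at 177 in the left crop). I'll start the arc.

Request:
{"name": "play_rows", "arguments": {
  "commands": [
    [0,-0.1,0.2,0,0,0],
    [0,-0.1,0,0,0,0],
    [-0.04,-0.14,0,0,0,0.02],
    [-0.04,-0.14,0,0,0,0.02],
    [-0.04,-0.14,0,0,0,0.02]
  ]
}}

```text
time: 11.73
tool_pos: [0.5963, -0.0299, 0.058]
tcp_rot: [0.585, -3.086, -0.002]
wrist_force: [-1.6, 3.9, 0.4]
width: -0.0
grip_force: 1.8
```

Request:
{"name": "play_rows", "arguments": {
  "commands": [
    [-0.04,-0.14,0,0,0,0.02],
    [-0.04,-0.14,0,0,0,0.02],
    [-0.04,-0.14,0,0,0,0.02],
    [-0.04,-0.14,0,0,0,0.02],
    [-0.04,-0.14,0,0,0,0.02]
  ]
}}

```text
time: 12.15
tool_pos: [0.6009, -0.0363, 0.0579]
tcp_rot: [0.431, -3.112, -0.001]
wrist_force: [0.2, 4.1, -1.8]
width: -0.001
grip_force: 1.9
```

```bash
python3 -c "
from h import *
st()"
```

```text
t 12.15 pos [ 0.6009 -0.0363  0.0579] hub in tool mm [ 69.9 -21.7] F tool [-1.3  3.9  1.8] yaw_y 105.8 q [-0.1   0.29  1.92  0.    0.94 -1.95]
```

Request:
{"name": "play_rows", "arguments": {
  "commands": [
    [-0.04,-0.14,0,0,0,0.02],
    [-0.04,-0.14,0,0,0,0.02],
    [-0.04,-0.14,0,0,0,0.02],
    [-0.04,-0.14,0,0,0,0.02],
    [0,0,0,0,0,0]
  ]
}}

```text
time: 12.57
tool_pos: [0.6041, -0.0419, 0.0583]
tcp_rot: [-0.307, 3.126, -0.0]
wrist_force: [0.6, 3.5, -2.4]
width: 0.001
grip_force: 1.5
```

Request:
{"name": "play_rows", "arguments": {
  "commands": [
    [-0.04,-0.14,0,0,0,0.02],
    [-0.04,-0.14,0,0,0,0.02],
    [-0.04,-0.14,0,0,0,0.02],
    [-0.04,-0.14,0,0,0,0.02],
    [0,0,0,0,0,0]
  ]
}}

```text
time: 12.98
tool_pos: [0.6066, -0.0471, 0.0584]
tcp_rot: [-0.182, 3.136, -0.0]
wrist_force: [0.7, 2.8, -2.0]
width: -0.001
grip_force: 1.5
```

```bash
python3 -c "
from h import *
st()"
```

```text
t 12.98 pos [ 0.6066 -0.0471  0.0584] hub in tool mm [ 70.1 -21.1] F tool [-1.   2.7  2. ] yaw_y 96.6 q [-0.12  0.3   1.9  -0.    0.94 -1.8 ]
```

Request:
{"name": "play_rows", "arguments": {
  "commands": [
    [-0.08,-0.28,0,0,0,0.04],
    [-0.08,-0.28,0,0,0,0.04],
    [-0.08,-0.28,0,0,0,0.04],
    [0,0,0,0,0,0]
  ]
}}

```text
time: 13.32
tool_pos: [0.6098, -0.0555, 0.0585]
tcp_rot: [0.006, 3.141, -0.001]
wrist_force: [0.6, 2.8, -1.4]
width: 0.001
grip_force: 1.1
```

Request:
{"name": "play_rows", "arguments": {
  "commands": [
    [-0.08,-0.28,0,0,0,0.04],
    [-0.08,-0.28,0,0,0,0.04],
    [-0.08,-0.28,0,0,0,0.04],
    [0,0,0,0,0,0]
  ]
}}

```text
time: 13.65
tool_pos: [0.6119, -0.0639, 0.0585]
tcp_rot: [0.193, 3.135, -0.001]
wrist_force: [1.7, 2.1, -1.7]
width: -0.004
grip_force: 1.1
```

Request:
{"name": "play_rows", "arguments": {
  "commands": [
    [-0.08,-0.28,0,0,0,0.04],
    [-0.08,-0.28,0,0,0,0.04],
    [-0.08,-0.28,0,0,0,0.04],
    [0,0,0,0,0,0]
  ]
}}

```text
time: 13.98
tool_pos: [0.613, -0.0723, 0.0585]
tcp_rot: [0.38, 3.117, 0.0]
wrist_force: [2.2, 3.1, -2.3]
width: 0.002
grip_force: 1.7
```

```bash
python3 -c "
from h import *
st()"
```

```text
t 13.98 pos [ 0.613  -0.0723  0.0585] hub in tool mm [ 70.4 -21.5] F tool [-1.4  3.5  2.3] yaw_y 76.1 q [-0.16  0.31  1.88  0.    0.94 -1.49]
```

Request:
{"name": "play_rows", "arguments": {
  "commands": [
    [-0.04,-0.14,0,0,0,0.02],
    [-0.04,-0.14,0,0,0,0.02],
    [-0.04,-0.14,0,0,0,0.02],
    [0,0,0,0,0,0],
    [0,0,0,0,0,0]
  ]
}}

```text
time: 14.4
tool_pos: [0.6133, -0.076, 0.0585]
tcp_rot: [0.471, 3.104, 0.001]
wrist_force: [3.6, 4.2, -3.1]
width: -0.003
grip_force: 2.7
```

Request:
{"name": "play_rows", "arguments": {
  "commands": [
    [-0.04,-0.14,0,0,0,0.02],
    [-0.04,-0.14,0,0,0,0.02],
    [-0.04,-0.14,0,0,0,0.02],
    [0,0,0,0,0,0],
    [0,0,0,0,0,0]
  ]
}}

```text
time: 14.82
tool_pos: [0.6134, -0.08, 0.0585]
tcp_rot: [0.564, 3.088, 0.002]
wrist_force: [5.2, 6.3, -4.2]
width: -0.004
grip_force: 3.4
```

```bash
python3 -c "
from h import *
st()"
```

```text
t 14.82 pos [ 0.6134 -0.08    0.0585] hub in tool mm [ 70.5 -22.5] F tool [-2.7  7.7  4.2] yaw_y 69.3 q [-0.17  0.32  1.88  0.    0.94 -1.38]
```

It has bitten. I'll hold and average the force before going on.

Request:
{"name": "play_rows", "arguments": {
  "commands": [
    [0,0,0,0,0,0]
  ]
}}

```text
time: 14.9
tool_pos: [0.6134, -0.0801, 0.0584]
tcp_rot: [0.564, 3.089, 0.002]
wrist_force: [4.6, 6.0, -4.1]
width: 0.003
grip_force: 3.4
```

Request:
{"name": "play_rows", "arguments": {
  "commands": [
    [0,0,0,0,0,0]
  ]
}}

```text
time: 14.98
tool_pos: [0.6134, -0.0801, 0.0585]
tcp_rot: [0.564, 3.088, 0.002]
wrist_force: [3.8, 5.4, -3.9]
width: 0.003
grip_force: 3.4
```

Request:
{"name": "play_rows", "arguments": {
  "commands": [
    [0,0,0,0,0,0]
  ]
}}

```text
time: 15.07
tool_pos: [0.6134, -0.08, 0.0585]
tcp_rot: [0.564, 3.088, 0.002]
wrist_force: [2.5, 5.4, -4.2]
width: 0.003
grip_force: 3.4
```

Request:
{"name": "play_rows", "arguments": {
  "commands": [
    [0,0,0,0,0,0]
  ]
}}

```text
time: 15.15
tool_pos: [0.6134, -0.08, 0.0585]
tcp_rot: [0.564, 3.088, 0.002]
wrist_force: [4.9, 4.0, -4.0]
width: -0.002
grip_force: 3.3
```

Averaged tangential force is about 6.5 N. About 1.4 N more is needed.

Request:
{"name": "play_rows", "arguments": {
  "commands": [
    [-0.04,-0.14,0,0,0,0.02],
    [-0.04,-0.14,0,0,0,0.02],
    [0,0,0,0,0,0],
    [0,0,0,0,0,0]
  ]
}}

```text
time: 15.48
tool_pos: [0.6134, -0.0827, 0.0584]
tcp_rot: [0.626, 3.076, 0.003]
wrist_force: [4.5, 5.4, -4.6]
width: 0.0
grip_force: 3.9
```

Request:
{"name": "play_rows", "arguments": {
  "commands": [
    [0,0,0,0,0,0]
  ]
}}

```text
time: 15.57
tool_pos: [0.6134, -0.0827, 0.0585]
tcp_rot: [0.625, 3.076, 0.003]
wrist_force: [4.6, 6.2, -5.0]
width: -0.0
grip_force: 3.9
```

Request:
{"name": "play_rows", "arguments": {
  "commands": [
    [0,0,0,0,0,0]
  ]
}}

```text
time: 15.65
tool_pos: [0.6134, -0.0827, 0.0584]
tcp_rot: [0.625, 3.076, 0.003]
wrist_force: [4.8, 5.7, -4.3]
width: -0.0
grip_force: 3.9
```

Request:
{"name": "play_rows", "arguments": {
  "commands": [
    [0,0,0,0,0,0]
  ]
}}

```text
time: 15.73
tool_pos: [0.6134, -0.0827, 0.0584]
tcp_rot: [0.625, 3.076, 0.003]
wrist_force: [4.7, 6.4, -4.8]
width: -0.002
grip_force: 3.9
```

Request:
{"name": "play_rows", "arguments": {
  "commands": [
    [0,0,0,0,0,0]
  ]
}}

```text
time: 15.82
tool_pos: [0.6133, -0.0827, 0.0584]
tcp_rot: [0.625, 3.076, 0.003]
wrist_force: [5.3, 5.9, -4.3]
width: -0.003
grip_force: 3.9
```

Now 7.3 N. One more small step.

Request:
{"name": "play_rows", "arguments": {
  "commands": [
    [-0.04,-0.14,0,0,0,0.02],
    [0,0,0,0,0,0],
    [0,0,0,0,0,0],
    [0,0,0,0,0,0]
  ]
}}

```text
time: 16.15
tool_pos: [0.6133, -0.0841, 0.0585]
tcp_rot: [0.656, 3.07, 0.003]
wrist_force: [6.6, 6.5, -4.7]
width: 0.002
grip_force: 4.1
```

Request:
{"name": "play_rows", "arguments": {
  "commands": [
    [0,0,0,0,0,0],
    [0,0,0,0,0,0]
  ]
}}

```text
time: 16.32
tool_pos: [0.6133, -0.0841, 0.0584]
tcp_rot: [0.656, 3.07, 0.003]
wrist_force: [5.9, 6.8, -4.9]
width: -0.0
grip_force: 4.1
```

Request:
{"name": "play_rows", "arguments": {
  "commands": [
    [0,0,0,0,0,0],
    [0,0,0,0,0,0]
  ]
}}

```text
time: 16.48
tool_pos: [0.6133, -0.0841, 0.0584]
tcp_rot: [0.656, 3.07, 0.003]
wrist_force: [5.8, 6.3, -4.6]
width: -0.001
grip_force: 4.1
```

About 8 N, so it's tight. I'll back off, lift and check.

Request:
{"name": "play_rows", "arguments": {
  "commands": [
    [0,0.2,0,0,0,0],
    [0,0.5,0,0,0,0],
    [0,0.8,0,0,0,0],
    [0,0,-2,0,0,0],
    [0,0,-4,0,0,0]
  ]
}}

```text
time: 16.9
tool_pos: [0.6133, -0.0705, 0.1129]
tcp_rot: [-0.655, -3.06, 0.002]
wrist_force: [-0.4, -0.1, 0.5]
width: -0.003
grip_force: 0.0
```

Request:
{"name": "play_rows", "arguments": {
  "commands": [
    [0,0,-4,0,0,0],
    [0,0,-4,0,0,0],
    [0,0,-3,0,0,0],
    [0,0,0,0,0,0],
    [0,0,0,0,0,0]
  ]
}}

```text
time: 17.32
tool_pos: [0.6201, -0.0718, 0.2323]
tcp_rot: [0.657, 3.065, -0.001]
wrist_force: [-0.1, 0.1, -1.1]
width: -0.001
grip_force: 0.0
```

```bash
python3 -c "
from h import *
st();c=snap('wrist','w7.png');d=snap('side','d7.png');cv2.imwrite('pics/both7.png',np.hstack([c[20:420,100:500],cv2.resize(d[170:270,250:350],(400,400))])[:,:,::-1])"
```

```text
t 17.32 pos [ 0.6201 -0.0718  0.2323] hub in tool mm [ 71.7 -37. ] F tool [ 0.2 -0.   1.1] yaw_y 65.8 q [-0.15  0.16  1.72 -0.    1.25 -1.3 ]
```

View pics/both7.png

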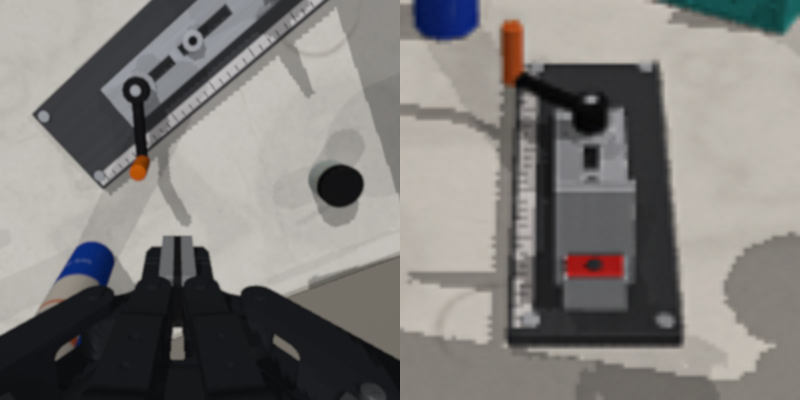

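The lever is turned clockwise (handle at (140,170) in the left crop). The bracket is still against the stop (red top at (595,265) in the right crop), the can is standing and the gripper is clear of everything.

```bash
python3 -c "
from h import *
print(order.finish_job())"
```

```text
the job is handed in; nothing more can be done
None
```

The bracket is seated at the stop, pressed home at about 12 N for a second; the clamp lever was then turned clockwise to about 8 N, nothing else was touched, and the job is handed in at about 17 s.

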